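# Load the burn-in bed and lock its spring clamp

## Robot

A 7-joint arm with a two-finger parallel gripper is mounted at the origin on the work surface. World frame = base frame: x ahead of the robot, y to its left, z up, the work surface at z = 0. Lengths are in m, angles in rad, forces in N, time in s.
With the tool pointing down it reaches from about 0.35 to 0.9 m from the base axis. Payload 8.1 kg.
Tool frame: the origin (TCP) lies on the centre line of the jaws, within the pads' length; the fingertips stand 19 mm ahead of it and the grasp point (between the pads) is the TCP; z points along the fingers, y is the line along which they close (so a half turn about z gives the same grasp; the last joint's range is limited). The gripper opens to 85 mm and grips with 20 to 120 N. Pads are 22 mm wide; open, the fingers measure 114 mm over their backs; the gripper's body (76 mm by 85 mm) begins 54 mm behind the grasp point. The pads swing forward as they close: fully open they stand 13 mm farther back than shut.
Start: joints at [-1.276, 0.434, 0.025, 1.573, -0.012, 1.134, -0.075], TCP at [0.242, 0.576, 0.25] pointing down, gripper open.
Joint ranges: [-2.62, 2.62], [-0.44, 2.09], [-1.27, 1.32], [0.08, 2.57], [-1.32, 4.46], [0.12, 2], [-2.74, 2.74]. Speed limits (rad/s): [2.22, 2.22, 3.01, 3.01, 3.14, 3.14, 3.14].

## Interface

Orientations are given as a unit quaternion [x, y, z, w].
In Python, from station import get_state, cams, arm gives the robot as it stands.
- The arm moves only by the shell command python3 -m creep 'ROWS' [FORCE]. ROWS is JSON, a list of rows, each a list of 7 numbers: the shift along the tool's x, y, z in cm, then the turn, a rotation vector about the tool's x, y, z in degrees, then the opening, from 0 (shut) to 1 (fully open). A call has 1 to 20 rows; each row shifts and turns the commanded pose from where the row before left it, along the tool's axes as they then stand; what a row does not reach is not made up. A row lasts 1/10 s, in which the tool goes at most 50 mm and 8.59 degrees, less where a joint would pass 70% of its speed; a pose out of reach is approached as far as the arm can. A call is refused whole if a number of a shift passes 5 or a number of a turn 8.59, either way. A call with a gripper value outside its range is refused whole. The fingers move at their own pace and stop on an object; FORCE is the grip in N (left out, the last holds). Time passes only in rows, so rows that do not move let the fingers close. It gives the time, the measured TCP pose, the force, the opening and the grip force at its end, in the units of the state.
- get_state(): the state, without advancing time (a new reading comes with each control period).
- cams.grab_frame(name): name is "side" or "top" or "wrist"; returns a dict with "pixels" (480x640x3 uint8, blue, green, red), "vertical_fov" (degrees; the focal length in pixels is half the picture's height over the tangent of half this angle, whatever the lens; pixels are square), "cx", "cy" (the principal point, pixels), "R" (3x3) and "t" (3): a world point X has camera coordinates R X + t. Camera axes: x right, y down, z forward; pixel columns grow to the right and rows downward; lengths in m; the calibration is good to about 2 mm. The wrist camera is an equidistant fisheye: a pixel r from the principal point sees the ray r / f radians off the axis. A picture is of the moment at which its call begins. There is no depth.
- arm.close_job(): hands the job in; it is judged then, once.
The state is a dict: "time_s": time; "joints": joint angles; "joint_velocities": joint speeds; "effort": joint torques, N m; "tcp_pos": TCP position; "orientation": TCP orientation; "force": force on the tool from outside, world axes, zero at the start; "ft_torque": the same for the moment, N m; "opening": opening from 0.0 (shut) to 1.0 (fully open); "grip_force": force on a finger pad.
Only numpy, scipy, OpenCV 4.12 (cv2) and the standard library are available. Lean on these libraries where they do the work, as an engineer would, in place of code of your own. Each camera call takes 0.05 s, during which the arm holds its last target. There are 200 camera calls.

## Task

Load the burn-in bed and start it: pull up the spring collar in its middle and turn it until the red cross drops into the gaps between the blue places, slide every gold module sideways off its pile of plates onto the blue place beside it without lifting it, then pull up the collar and turn it back so that the cross comes down on the modules and holds them. The black module with the red stripe is a reject: lay it flat in one of the red trays. Push the yellow power lever over last, and leave the plates and the screwdriver where they are.

Things in the scene. Friction and masses are not known exactly. Their poses are not given: they have to be found in the camera images.
- bed: Fixed bed; origin at table level under its centre, on the collar's axis. Aluminium deck 290 (x) by 294 mm (y), top 42.5 mm above the table, with 4 blue places; 6 mm beyond its y edges stand 4 piles of plates (centres x +-92, y +-213 mm, tops 44 mm above the table). 8 steel blocks round the collar (to 44 mm from the axis, 24 mm above the deck) stop the cross turning unless pulled up
- place0 (a point): centre of a blue place (70 by 96 mm, painted, level with the deck's top) at x = +92, y = +95 mm of the bed; the long side lies along the bed's y; the pile beside it is 118 mm farther out along the bed's +y
- place1 (a point): centre of a blue place (70 by 96 mm, painted, level with the deck's top) at x = +92, y = -95 mm of the bed; the long side lies along the bed's y; the pile beside it is 118 mm farther out along the bed's -y
- place2 (a point): centre of a blue place (70 by 96 mm, painted, level with the deck's top) at x = -92, y = +95 mm of the bed; the long side lies along the bed's y; the pile beside it is 118 mm farther out along the bed's +y
- place3 (a point): centre of a blue place (70 by 96 mm, painted, level with the deck's top) at x = -92, y = -95 mm of the bed; the long side lies along the bed's y; the pile beside it is 118 mm farther out along the bed's -y
- collar_grip (a point): point on the axis of the clamp collar at the height to grip it; a round upright steel sleeve of 44 mm diameter; its top is 22 mm above this point (84.5 mm above the deck when down); the sleeve below this point is free for 48 mm, down to the cross
- collar_lift (a joint): how far collar and cross are pulled up (m): 0 down (cross 6 mm above the bare deck), 0.026 fully up. A spring pulls it down (about 8 N at 0 to 15 N at the top, weight included). Above 0.018 it turns clear of the steel blocks; about 0.012 when the cross rests on modules
- collar_turn (a joint): turn of collar and cross (rad), counter-clockwise from above: 0 released, the arms lie along the bed's x and y in the gaps between the places; 0.785 clamping, the arms lie on the diagonals over the places' inner corners. Limits -0.03, 0.82. Turns easily while pulled up. At the start about 0.785, down, with no module under it
- cross: the red clamp cross carried by the collar: two crossed bars 220 by 12 by 8 mm; origin at the table surface on the collar's axis when the collar is down (it rises with the collar), x and y along the bars; the bars' underside is 48.5 mm above the origin
- module1: gold amplifier module, 64 (x) by 90 (y) by 18 mm (z), about 0.25 kg; origin at the centre of its underside. At the start it lies on top of one of the four piles. Either two or three of the gold modules are present
- module2: gold amplifier module, 64 (x) by 90 (y) by 18 mm (z), about 0.25 kg; origin at the centre of its underside. At the start it lies on top of one of the four piles. Either two or three of the gold modules are present
- module3: gold amplifier module, 64 (x) by 90 (y) by 18 mm (z), about 0.25 kg; origin at the centre of its underside. At the start it lies on top of one of the four piles. Either two or three of the gold modules are present
- reject: black module with a red stripe, 64 (x) by 90 (y) by 18 mm, about 0.25 kg, on top of one of the four piles at the start; origin at the centre of its underside; it may be lifted
- tray_left: red tray for rejects on the left of the bed, fixed, 150 (x) by 130 (y) by 22 mm high outside, walls and floor 5 mm; origin under its centre
- tray_right: red tray for rejects on the right of the bed, fixed, 150 (x) by 130 (y) by 22 mm high outside, walls and floor 5 mm; origin under its centre
- power_tip (a point): centre of the yellow ball (26 mm diameter) at the end of the power lever; the lever pivots 22 mm above the table and is 80 mm long
- power (a joint): angle of the power lever (rad): about 0 off, leaning to its base's -x side (29 degrees off upright, ball 92 mm high); 1.0 fully on, leaning as far to its +x side; stays where it is left, moves with about 1 N at the ball
- power_base: fixed block 70 (x) by 50 (y) by 25 mm under the power lever, on the bench to the left or right; origin under its centre; its x axis is the way the lever is pushed
- plate0: loose grey spreader plate 124 (x) by 120 (y) by 12 mm, 0.32 kg, the upper one of its pile (the lower one is fixed), under a module or bare; origin at the centre of its underside; stays
- plate1: loose grey spreader plate 124 (x) by 120 (y) by 12 mm, 0.32 kg, the upper one of its pile (the lower one is fixed), under a module or bare; origin at the centre of its underside; stays
- plate2: loose grey spreader plate 124 (x) by 120 (y) by 12 mm, 0.32 kg, the upper one of its pile (the lower one is fixed), under a module or bare; origin at the centre of its underside; stays
- plate3: loose grey spreader plate 124 (x) by 120 (y) by 12 mm, 0.32 kg, the upper one of its pile (the lower one is fixed), under a module or bare; origin at the centre of its underside; stays
- driver: screwdriver 140 mm long lying on the bench to the left or right; stays
There are look-alikes about, which are no part of the job. Of the things shaped like the reject, the black one is meant.

How it is judged:
On the way, in this order (a step that is already met when the one before it is completed fails the run):
1. the collar was pulled up and turned, and the cross is down in the gaps between the places (value of joint collar_turn below 0.1 rad and value of joint collar_lift below 0.004 m), for 0.2 s.
2. every gold module lies on a blue place ((horizontal distance between module1 and place0 below 0.015 m or horizontal distance between module1 and place1 below 0.015 m or horizontal distance between module1 and place2 below 0.015 m or horizontal distance between module1 and place3 below 0.015 m) and z of module1 in the frame of bed between 0.0395 and 0.0455 m and angle between the x axis of each of module1, module2, module3 and the x axis of bed, either way round below 0.2 rad and angle between each of module1, module2, module3's own z axis and vertical below 0.08 rad and (horizontal distance between module2 and place0 below 0.015 m or horizontal distance between module2 and place1 below 0.015 m or horizontal distance between module2 and place2 below 0.015 m or horizontal distance between module2 and place3 below 0.015 m) and z of module2 in the frame of bed between 0.0395 and 0.0455 m and (horizontal distance between module3 and place0 below 0.015 m or horizontal distance between module3 and place1 below 0.015 m or horizontal distance between module3 and place2 below 0.015 m or horizontal distance between module3 and place3 below 0.015 m) and z of module3 in the frame of bed between 0.0395 and 0.0455 m), for 0.2 s.
3. the cross is turned to the diagonals and has come down on the gold modules, and the reject lies in a red tray (value of joint collar_turn above 0.68 rad and value of joint collar_lift between 0.008 and 0.016 m and ((horizontal distance between reject and tray_left below 0.045 m and height (world z) of reject below 0.012 m and angle between reject's own z axis and vertical below 0.1 rad) or (horizontal distance between reject and tray_right below 0.045 m and height (world z) of reject below 0.012 m and angle between reject's own z axis and vertical below 0.1 rad))), for 0.2 s.
4. the power lever is pushed over (value of joint power above 0.8 rad), for 0.2 s.
At the end, for the whole second after the job is handed in: Gold modules flat, still, on blue places (15 mm, 0.2 rad); cross on the diagonals (turn over 0.68), down on them (lift 8-16 mm); reject flat in a red tray (within 45 mm of its centre); lever over 0.8 rad; plates within 20 mm of their start (all of step 2 and all of step 3 and linear speed of each of module1, module2, module3 below 0.01 m/s and value of joint power above 0.8 rad and distance of each of plate0, plate1, plate2, plate3 from where it was at the start of the episode below 0.02 m); the robot touches nothing.
It fails at once if a gold module is lifted (more than 10 mm above the top of the piles) instead of slid (z of any of module1, module2, module3 in the frame of bed above 0.054 m).
It fails at once if a gold module is tipped or dropped off the bed (angle between any of module1, module2, module3's own z axis and vertical above 0.4 rad).
It fails at once if a plate of the piles is moved more than 20 mm (distance of any of plate0, plate1, plate2, plate3 from where it was at the start of the episode above 0.02 m).
It fails at once if the screwdriver is moved more than 30 mm (distance of driver from where it was at the start of the episode above 0.03 m).
Of module1, module2, module3 only 2 to 3 are there at a start; the rules pass over those that are not, and their reading is None.
At some moment in a run one of module1, module2, module3 may be knocked a few centimetres aside while the robot is not near it.
Once in a run the grip may slacken for a moment while it holds something.
It also fails if it takes over 210 s, if anything falls off the work surface, if the arm or the gripper's body presses on something with over 40 N, if the wrist force passes 120 N, or if a joint passes its speed limit or range.

## Working session

There is one attempt and no reset: what is moved stays moved. The work goes in short steps, Python scripts to look and compute and a shell command to move; the robot and the scene stay as the last step left them, time stands still between calls to the robot, and variables do not carry over. Pictures are saved under pics/ and viewed, at most 14 in all, crops included, and the job is handed in when it is done.

```bash
ls; mkdir -p pics
python3 - <<'E'
from station import get_state, cams, arm
import cv2,numpy as np
s=get_state();print({k:np.round(v,3).tolist() for k,v in s.items()})
for n in ["top","side"]:
    f=cams.grab_frame(n);cv2.imwrite(f"pics/{n}0.png",f["pixels"]);print(n,f["vertical_fov"],f["cx"],f["cy"],np.round(f["R"],3).tolist(),np.round(f["t"],3).tolist())
E
```

```text
pics
{'time_s': 0.0, 'joints': [-1.276, 0.435, 0.025, 1.574, -0.012, 1.134, -0.075], 'joint_velocities': [-0.001, 0.001, 0.001, 0.001, -0.001, -0.0, 0.0], 'effort': [0.0, -67.048, 1.025, -31.621, 0.016, 0.013, 0.0], 'tcp_pos': [0.242, 0.576, 0.25], 'orientation': [0.198, 0.98, -0.001, -0.0], 'force': [0.518, 0.15, 0.711], 'ft_torque': [0.003, -0.036, -0.007], 'grip_force': 0.0, 'opening': 0.997}
top 53.239821331343805 319.9457438022837 241.6510688718873 [[0.015, -1.0, -0.01], [-0.982, -0.013, -0.189], [0.189, 0.013, -0.982]] [0.004, 0.469, 1.332]
side 56.36517045987425 314.71180869703517 242.3540287498638 [[0.994, -0.105, -0.011], [-0.081, -0.695, -0.715], [0.067, 0.712, -0.699]] [-0.43, 0.101, 1.037]
```

View pics/top0.png

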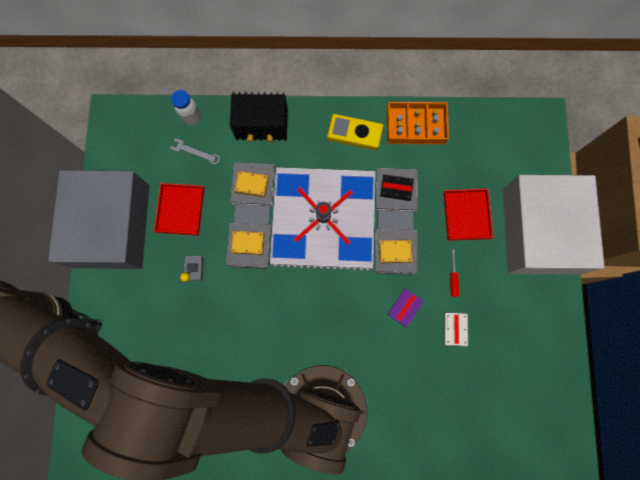

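View pics/side0.png

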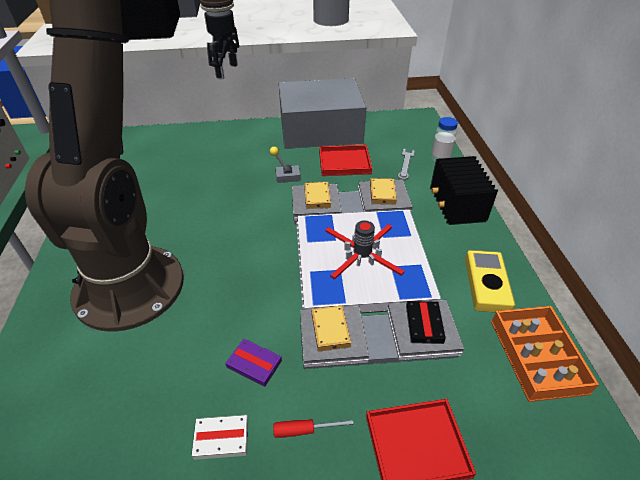

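The top view shows the bed centre at about (324,215). The gold modules are at (251,183), (247,242) and (396,250), and the black reject is at (396,187). The trays are at (179,209) and (468,214), and the lever ball is at (184,277) with its base at (194,267). The side view confirms this layout, with the driver and the look-alikes on the right.

```bash
cat > h.py <<'E'
from station import get_state, cams, arm
import cv2, numpy as np
from scipy.spatial.transform import Rotation as Ro
def grab(n, name=None):
    f=cams.grab_frame(n)
    if name: cv2.imwrite("pics/"+name,f["pixels"])
    return f
def foc(f): return 240/np.tan(np.radians(f["vertical_fov"]/2))
def toplane(f,uv,z):
    k=foc(f); d=np.array([(uv[0]-f["cx"])/k,(uv[1]-f["cy"])/k,1.])
    R=np.array(f["R"]);c=-R.T@f["t"];d=R.T@d
    return c+d*(z-c[2])/d[2]
def proj(f,X):
    p=np.array(f["R"])@X+f["t"];return foc(f)*p[:2]/p[2]+[f["cx"],f["cy"]]
RANGES={"gold":((18,110,120),(28,210,255)),"blue":((105,150,90),(120,255,255)),"red":((0,200,60),(6,255,255)),"black":((0,0,0),(180,255,45))}
def blobs(f,col,z,amin,amax):
    """rects of coloured areas, in world coords at plane z: (centre pixel, area, centre xy, sides, yaw of long side deg)"""
    h=cv2.cvtColor(f["pixels"],cv2.COLOR_BGR2HSV);m=cv2.inRange(h,*map(np.array,RANGES[col]))
    out=[]
    for c in cv2.findContours(m,cv2.RETR_EXTERNAL,cv2.CHAIN_APPROX_NONE)[0]:
        if amin<cv2.contourArea(c)<amax:
            w=np.array([toplane(f,p[0],z)[:2] for p in c],np.float32)
            (x,y),s,a=cv2.minAreaRect(w*1000)
            if s[0]<s[1]: a+=90
            out.append((np.round(c.mean((0,1))).tolist(),cv2.contourArea(c),round(x),round(y),np.round(sorted(s)).tolist(),round((a+90)%180-90 if col else a,1)))
    return out
def tool():
    s=get_state();R=Ro.from_quat(s["orientation"]).as_matrix()
    return s,R
def need(X,yaw=None):
    """shift in tool axes (cm) to reach X; turn about tool z (deg) so the jaw line (tool y) has world angle yaw"""
    s,R=tool();print("t",round(s["time_s"],1),"tcp",np.round(s["tcp_pos"],4),"need cm",np.round(R.T@(np.array(X)-s["tcp_pos"])*100,2))
    if yaw is not None:
        a=np.degrees(np.arctan2(R[1,1],R[0,1]));t=-((yaw-a+90)%180-90);print("jaw angle",round(a,2),"turn about tool z",round(t,2),"tilt",np.round(R[:,2],3))
E
python3 - <<'E'
from h import *
f=grab("top")
for c,z,a,b in [("blue",.0425,200,3000),("gold",.062,200,3000),("red",.022,1200,5000),("black",.062,200,2000)]:
    for o in blobs(f,c,z,a,b): print("top",c,o)
print("bed est",toplane(f,(324,216),.0425))
print("ball",toplane(f,(184.5,277.5),.092),"base",toplane(f,(194,267),.025), "knob", toplane(f,(323.5,210),.127))
g=grab("side")
for c,z,a,b in [("blue",.0425,200,3000),("gold",.062,200,3000),("red",.022,1200,9000),("black",.062,300,2500)]:
    for o in blobs(g,c,z,a,b): print("side",c,o)
print("ball",toplane(g,(274,151),.092),"base",toplane(g,(288,171),.025),"knob",toplane(g,(365,225),.127))
cv2.imwrite("pics/z.png",np.hstack([cv2.resize(f["pixels"][150:300,215:435],None,fx=2.5,fy=2.5,interpolation=cv2.INTER_CUBIC),cv2.resize(f["pixels"][240:300,165:225],(240,375),interpolation=cv2.INTER_CUBIC)]))
E
```

```text
top blue ([355.0, 249.0], 624.5, 449, -90, [64.0, 92.0], -89.3)
top blue ([289.0, 246.0], 620.5, 455, 100, [64.0, 92.0], -89.3)
top blue ([356.0, 187.0], 563.5, 634, -95, [66.0, 92.0], 88.4)
top blue ([293.0, 185.0], 551.0, 640, 95, [65.0, 92.0], -89.3)
top blue ([180.0, 98.0], 226.5, 912, 447, [54.0, 55.0], 29.7)
top gold ([395.0, 251.0], 659.5, 441, -202, [63.0, 90.0], -89.2)
top gold ([247.0, 242.0], 645.5, 462, 218, [64.0, 90.0], 87.2)
top gold ([251.0, 183.0], 593.0, 637, 214, [63.0, 90.0], 81.6)
top red ([468.0, 214.0], 2128.5, 562, -423, [131.0, 151.0], 2.9)
top red ([179.0, 209.0], 2078.0, 568, 432, [133.0, 151.0], -3.2)
top black ([163.0, 450.0], 732.0, -97, 462, [163.0, 284.0], -75.2)
top black ([73.0, 384.0], 1503.0, 66, 675, [86.0, 143.0], 64.9)
top black ([396.0, 194.0], 225.5, 609, -206, [27.0, 87.0], 80.4)
top black ([137.0, 222.0], 1246.5, 523, 536, [46.0, 274.0], 0.1)
bed est [5.45245023e-01 1.58725025e-04 4.25000000e-02]
ball [0.35459615 0.38022144 0.092     ] base [0.3929904  0.37462904 0.025     ] knob [0.54108202 0.0012869  0.127     ]
side blue ([327.0, 287.0], 
[... 443 characters left out ...]
.0, 193.0], 460.5, 461, 218, [63.0, 91.0], 87.1)
side gold ([383.0, 189.0], 451.5, 637, 214, [63.0, 91.0], 81.6)
side red ([418.0, 443.0], 6572.5, 562, -428, [133.0, 151.0], 2.8)
side red ([345.0, 160.0], 1318.0, 568, 421, [148.0, 155.0], 86.9)
side black ([425.0, 322.0], 986.5, 629, -215, [65.0, 99.0], 81.8)
side black ([134.0, 286.0], 1341.5, 51, -44, [147.0, 165.0], 35.5)
side black ([14.0, 227.0], 491.0, -297, 189, [57.0, 251.0], -71.2)
side black ([221.0, 43.0], 1221.0, 166, 1352, [133.0, 788.0], -84.6)
side black ([20.0, 8.0], 465.0, -850, 1882, [134.0, 476.0], -63.7)
ball [0.35749826 0.381875   0.092     ] base [0.39330383 0.37533393 0.025     ] knob [0.54612806 0.00658486 0.127     ]
```

View pics/z.png

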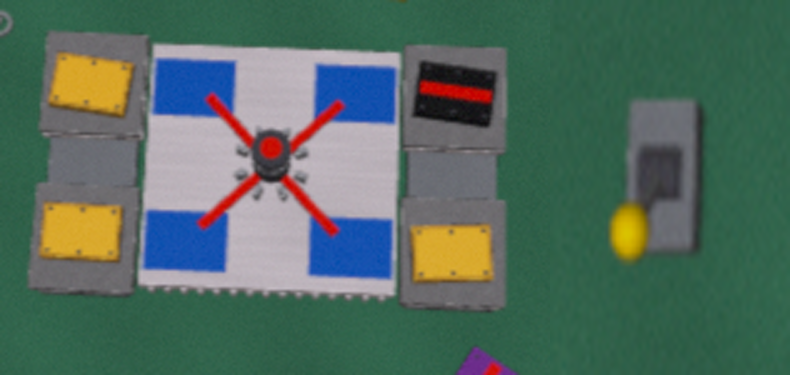

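The crop confirms all four piles: gold on +y far, +y near and -y near, with the black reject on -y far. The lever ball leans toward world -x. The bed is at about (0.545, 0.003) with a yaw of -1.7°.

```bash
python3 - <<'E'
from h import *
need((.545,.003,.20),67)
E
python3 -m creep '[[-3.6,-2.9,0.35,0,0,0,1],[-3.6,-2.9,0.35,0,0,0,1],[-3.6,-2.9,0.35,0,0,0,1],[-3.6,-2.9,0.35,0,0,0,1],[-3.6,-2.9,0.35,0,0,0,1],[-3.6,-2.9,0.35,0,0,0,1],[-3.6,-2.9,0.35,0,0,0,1],[-3.6,-2.9,0.35,0,0,0,1],[-3.6,-2.9,0.35,0,0,0,1],[-3.6,-2.9,0.35,0,0,0,1],[-3.6,-2.9,0.35,0,0,0,1],[-3.6,-2.9,0.35,0,0,0,1],[-3.6,-2.9,0.35,0,0,0,1],[-3.2,-2.9,0.35,0,0,0,1],[0,0,0,0,0,0,1],[0,0,0,0,0,0,1]]' 60
python3 - <<'E'
from h import *
need((.545,.003,.107),67)
grab("wrist","w1.png")
E
```

```text
t 0.2 tcp [0.2421 0.576  0.2499] need cm [-50.13 -41.08   5.03]
jaw angle 67.2 turn about tool z 0.2 tilt [-0.    -0.001 -1.   ]
time_s: 1.8
tcp_pos: [0.5458, 0.0071, 0.201]
orientation: [0.199, 0.98, -0.0, -0.0]
force: [0.1, 0.7, 0.5]
opening: 1.004
grip_force: 0.0
t 1.8 tcp [0.5458 0.0071 0.201 ] need cm [-0.09 -0.4   9.4 ]
jaw angle 67.05 turn about tool z 0.05 tilt [-0.001 -0.    -1.   ]
```

View pics/w1.png

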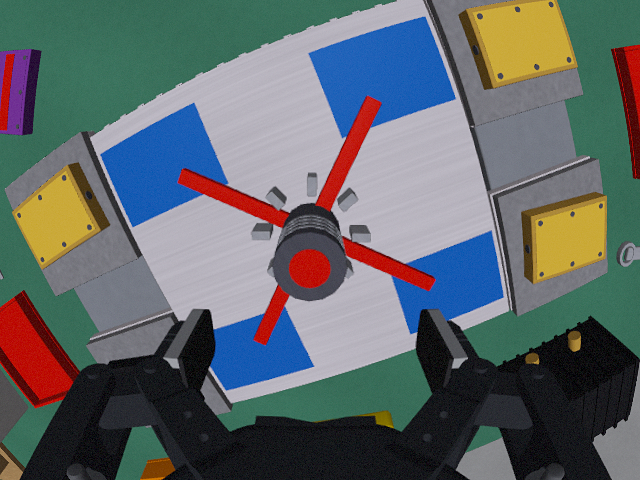

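The wrist view shows the collar at (310,265), centred between the fingers at about column 313. I'll go down and grip it.

```bash
python3 -m creep '[[0,-0.4,2,0,0,0,1],[0,0,2,0,0,0,1],[0,0,2,0,0,0,1],[0,0,2,0,0,0,1],[0,0,1.4,0,0,0,1],[0,0,0,0,0,0,0.3],[0,0,0,0,0,0,0.3],[0,0,0,0,0,0,0.3],[0,0,0,0,0,0,0.3],[0,0,0,0,0,0,0.3],[0,0,0,0,0,0,0.3]]' 60
python3 - <<'E'
from h import *
s=get_state();print(s["opening"],s["grip_force"],s["force"],s["ft_torque"],s["joints"])
need((.545,.003,.107),67)
E
```

```text
time_s: 2.95
tcp_pos: [0.5444, 0.0043, 0.1086]
orientation: [0.198, 0.98, 0.0, 0.001]
force: [-3.5, -1.4, 5.5]
opening: 0.502
grip_force: 60.0
0.5017729094813502 60.02052426338196 [-3.53605294 -1.43538064  5.45331152] [-0.14859655  0.54777107 -0.0036737 ] [-0.28214076  0.47256584  0.23969526  1.94392821 -0.16071974  0.74202173
  1.22352161]
t 3.0 tcp [0.5444 0.0043 0.1086] need cm [-0.1  -0.09  0.16]
jaw angle 67.18 turn about tool z 0.18 tilt [ 0.001  0.    -1.   ]
```

```bash
python3 -m creep '[[0,0,-0.6,0,0,0,0.3],[0,0,-0.6,0,0,0,0.3],[0,0,-0.6,0,0,0,0.3],[0,0,-0.4,0,0,0,0.3],[0,0,0,0,0,0,0.3],[0,0,0,0,0,0,0.3]]' 80
python3 -m creep '[[0,0,0,0,0,5,0.3],[0,0,0,0,0,5,0.3],[0,0,0,0,0,5,0.3],[0,0,0,0,0,5,0.3],[0,0,0,0,0,5,0.3],[0,0,0,0,0,5,0.3],[0,0,0,0,0,5,0.3],[0,0,0,0,0,5,0.3],[0,0,0,0,0,5,0.3],[0,0,0,0,0,0,0.3]]'
python3 - <<'E'
from h import *
s=get_state();print(s["opening"],s["grip_force"],s["force"],s["ft_torque"],s["joints"])
need((.545,.003,.107),22)
f=grab("top")
cv2.imwrite("pics/t2.png",cv2.resize(f["pixels"][150:300,215:435],None,fx=2.5,fy=2.5,interpolation=cv2.INTER_CUBIC))
E
```

```text
time_s: 3.55
tcp_pos: [0.5441, 0.0044, 0.1291]
orientation: [0.198, 0.98, -0.0, -0.0]
force: [1.8, -3.1, -13.0]
opening: 0.502
grip_force: 82.6
time_s: 4.55
tcp_pos: [0.545, 0.005, 0.1292]
orientation: [0.558, 0.83, 0.0, 0.001]
force: [3.9, 0.4, -13.0]
opening: 0.498
grip_force: 82.7
0.4977516382459385 82.7083432674408 [  3.87224714   0.40939883 -13.03342573] [ 0.12189375 -1.51630678 -0.00955269] [-0.44359865  0.46539929  0.46116756  1.93802201 -0.28207582  0.79973357
  0.56007258]
t 4.5 tcp [0.545  0.005  0.1292] need cm [-0.18 -0.08  2.22]
jaw angle 22.16 turn about tool z 0.16 tilt [ 0.001 -0.    -1.   ]
```

View pics/t2.png

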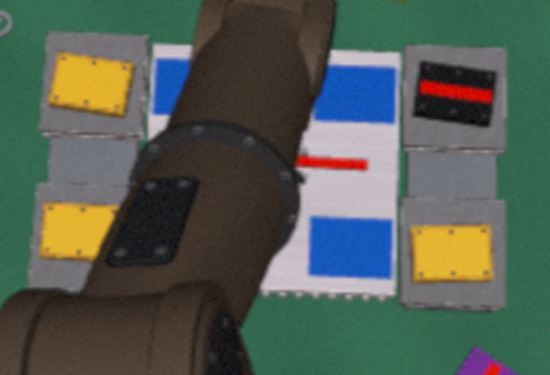

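The cross now lies along the bed's axes; its visible arm runs from (298,160) to (366,165). I'll lower it and release.

```bash
python3 -m creep '[[0,0,0.6,0,0,0,0.3],[0,0,0.6,0,0,0,0.3],[0,0,0.6,0,0,0,0.3],[0,0,0.3,0,0,0,0.3],[0,0,0,0,0,0,0.3],[0,0,0,0,0,0,1],[0,0,0,0,0,0,1],[0,0,0,0,0,0,1],[0,0,0,0,0,0,1],[0,0,-3,0,0,0,1],[0,0,-4,0,0,0,1],[0,0,-4,0,0,0,1],[0,0,0,0,0,0,1]]'
python3 - <<'E'
from h import *
s=get_state();print(s["opening"],s["grip_force"],s["force"],s["joints"])
need((.442,-.2025,.15),1)
f=grab("side","s2.png")
E
```

```text
time_s: 5.9
tcp_pos: [0.5469, 0.0041, 0.2233]
orientation: [0.558, 0.83, 0.003, 0.003]
force: [0.1, 0.7, -0.2]
opening: 0.999
grip_force: 0.0
0.9990483223275657 0.0 [ 0.14421386  0.72845787 -0.16828098] [-0.49510022  0.34850038  0.5180322   1.83897572 -0.20390379  0.99835722
  0.4939437 ]
t 5.9 tcp [0.5469 0.0041 0.2233] need cm [-15.15 -17.57   7.22]
jaw angle 22.18 turn about tool z 21.18 tilt [ 0.008  0.001 -1.   ]
```

View pics/s2.png

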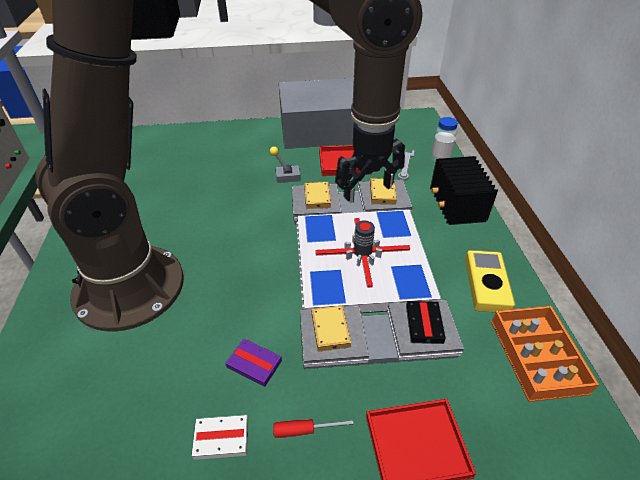

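The cross is down in the gaps, with its arms along the deck axes round (366,250). Next is gold module C, at near right.

```bash
python3 -m creep '[[-2.5,-2.9,0.5,0,0,0,1],[-2.5,-2.9,0.5,0,0,0,1],[-2.5,-2.9,0.5,0,0,0,1],[-2.5,-2.9,0.5,0,0,0,1],[-2.5,-2.9,0.5,0,0,0,1],[-2.6,-3.1,0.5,0,0,0,1],[0,0,1,0,0,7,1],[0,0,1,0,0,7,1],[0,0,1,0,0,7,1],[0,0,0,0,0,0,1],[0,0,0,0,0,0,1]]' 30
python3 - <<'E'
from h import *
need((.442,-.2025,.068),1)
f=grab("side")
for o in blobs(f,"gold",.062,200,3000): print(o)
g=grab("wrist","w3.png")
E
```

```text
time_s: 7.05
tcp_pos: [0.4378, -0.2016, 0.1578]
orientation: [0.698, 0.716, -0.001, -0.001]
force: [0.4, 0.1, 0.6]
opening: 1.004
grip_force: 0.0
t 7.0 tcp [ 0.4378 -0.2016  0.1578] need cm [-0.1   0.44  8.98]
jaw angle 1.41 turn about tool z 0.41 tilt [-0.002  0.    -1.   ]
([330.0, 326.0], 1155.0, 442, -203, [63.0, 89.0], -88.0)
([489.0, 277.0], 1742.0, 794, -124, [83.0, 172.0], 77.8)
([384.0, 191.0], 465.0, 636, 207, [63.0, 107.0], 81.6)
```

View pics/w3.png

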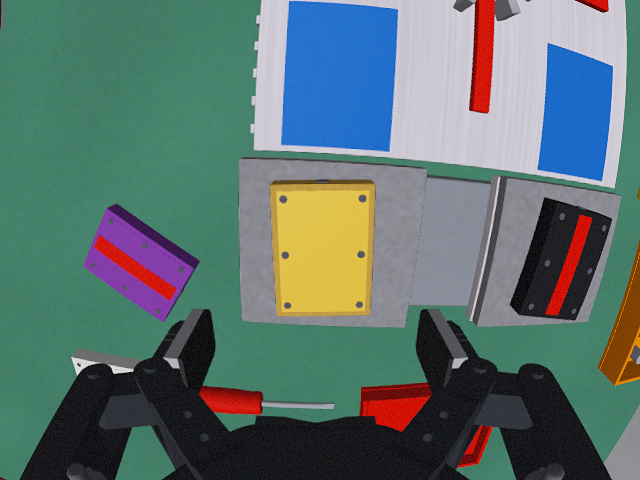

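Module C spans columns 271–375, centred at 323, against the finger midpoint at 314. That matches the 4 mm correction needed.

```bash
python3 -m creep '[[-0.1,0.44,3,0,0,0.4,1],[0,0,3,0,0,0,1],[0,0,2,0,0,0,1],[0,0,0.8,0,0,0,1],[0,0,0,0,0,0,1],[0,0,0,0,0,0,0.6],[0,0,0,0,0,0,0.6],[0,0,0,0,0,0,0.6],[0,0,0,0,0,0,0.6],[0,0,0,0,0,0,0.6]]' 30
python3 - <<'E'
from h import *
s=get_state();print(s["force"],s["ft_torque"])
need((.450,-.089,.068),-1.7)
g=grab("side")
cv2.imwrite("pics/s4.png",cv2.resize(g["pixels"][240:380,270:470],None,fx=3,fy=3))
E
```

```text
time_s: 8.15
tcp_pos: [0.4435, -0.2031, 0.0716]
orientation: [0.702, 0.712, 0.001, 0.001]
force: [-2.0, -0.1, 6.0]
opening: 0.736
grip_force: 31.9
[-1.97029742 -0.05376027  6.02124379] [0.00168826 0.37990486 0.1101294 ]
t 8.2 tcp [ 0.4435 -0.2031  0.0716] need cm [11.39  0.82  0.36]
jaw angle 0.83 turn about tool z 2.53 tilt [ 0.002 -0.    -1.   ]
```

View pics/s4.png

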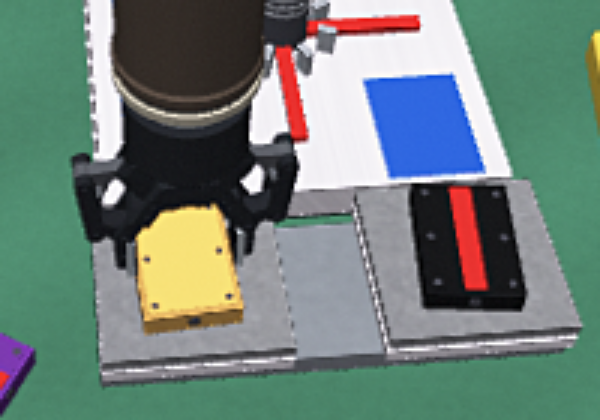

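```bash
python3 -m creep '[[0,0,-0.2,0,0,0,0.6],[0,0,0,0,0,0,0.6]]'
python3 -m creep '[[1.1,0.08,0,0,0,0,0.6],[1.1,0.08,0,0,0,0,0.6],[1.1,0.08,0,0,0,0,0.6],[1.1,0.08,0,0,0,0,0.6],[1.1,0.08,0,0,0,0,0.6],[1.1,0.08,0,0,0,0,0.6],[1.1,0.08,0,0,0,0,0.6],[1.1,0.08,0,0,0,0,0.6],[1.1,0.08,0,0,0,1.2,0.6],[1.1,0.08,0,0,0,1.2,0.6],[0.4,0,0,0,0,0,0.6],[0,0,0,0,0,0,0.6]]'
python3 - <<'E'
from h import *
s=get_state();print(s["force"],s["ft_torque"])
need((.450,-.089,.07),-1.7)
g=grab("side")
for o in blobs(g,"gold",.062,200,3000): print(o)
E
```

```text
time_s: 8.4
tcp_pos: [0.4431, -0.2027, 0.073]
orientation: [0.702, 0.712, 0.0, 0.0]
force: [0.2, -0.2, -2.7]
opening: 0.731
grip_force: 33.4
time_s: 9.6
tcp_pos: [0.4496, -0.0879, 0.0723]
orientation: [0.716, 0.698, -0.0, -0.0]
force: [-0.6, -0.4, -1.8]
opening: 0.733
grip_force: 33.4
[-0.58701462 -0.38426532 -1.8294177 ] [-0.01884173  0.05596057  0.02709881]
t 9.6 tcp [ 0.4496 -0.0879  0.0723] need cm [-0.11  0.04  0.23]
jaw angle -1.49 turn about tool z 0.21 tilt [-0.  0. -1.]
([327.0, 282.0], 824.0, 449, -88, [63.0, 89.0], 89.5)
([488.0, 278.0], 1755.0, 794, -124, [83.0, 172.0], 77.8)
([383.0, 189.0], 450.5, 637, 215, [63.0, 91.0], 81.8)
```

```bash
python3 -m creep '[[0,0,0.2,0,0,0,0.6],[0,0,0,0,0,0,1],[0,0,0,0,0,0,1],[0,0,0,0,0,0,1],[0,0,0,0,0,0,1],[0,0,-3,0,0,0,1],[0,0,-4,0,0,0,1],[0,0,-3,0,0,0,1],[0,0,0,0,0,0,1]]'
python3 - <<'E'
from h import *
g=grab("side");f=grab("top","t5.png")
for o in blobs(g,"gold",.061,200,3000): print(o)
for o in blobs(f,"gold",.061,200,3000): print(o)
RANGES["black"]=((0,0,0),(180,255,70))
for o in blobs(f,"black",.062,300,1500): print("B",o)
h=cv2.cvtColor(g["pixels"],cv2.COLOR_BGR2HSV)
RANGES["stripe"]=((0,180,60),(8,255,255))
for o in blobs(f,"stripe",.062,60,400): print("R top",o)
for o in blobs(g,"stripe",.062,60,800): print("R side",o)
need((.624,-.209,.15),-8)
E
```

```text
time_s: 10.55
tcp_pos: [0.4517, -0.0892, 0.1736]
orientation: [0.717, 0.697, 0.002, 0.002]
force: [0.2, 1.0, -1.1]
opening: 0.999
grip_force: 0.0
([326.0, 282.0], 865.0, 448, -90, [62.0, 89.0], 89.4)
([488.0, 280.0], 2125.5, 795, -124, [83.0, 172.0], 77.2)
([383.0, 189.0], 450.5, 637, 216, [63.0, 91.0], 81.8)
([247.0, 242.0], 654.5, 461, 218, [65.0, 90.0], 87.5)
([251.0, 183.0], 604.0, 637, 214, [65.0, 91.0], 81.8)
B ([513.0, 235.0], 847.0, 526, -537, [44.0, 269.0], -0.6)
B ([13.0, 125.0], 1092.0, 814, 932, [91.0, 235.0], 14.0)
R top ([454.0, 284.0], 160.5, 350, -364, [22.0, 68.0], -2.3)
R top ([300.0, 214.0], 61.0, 545, 68, [9.0, 84.0], 88.3)
R top ([397.0, 186.0], 101.5, 632, -210, [17.0, 83.0], 80.7)
R side ([220.0, 434.0], 283.0, 236, -395, [12.0, 75.0], -1.9)
R side ([293.0, 428.0], 529.5, 356, -398, [25.0, 64.0], -0.3)
R side ([254.0, 359.0], 190.0, 291, -262, [11.0, 75.0], -34.3)
R side ([426.0, 319.0], 234.0, 632, -209, [16.0, 82.0], 82.1)
R side ([367.0, 271.0], 120.0, 540, -68, [11.0, 92.0], 87.5)
R side ([332.0, 251.0], 111.5, 474, -2, [15.0, 77.0], -2.1)
R side ([390.0, 248.0], 110.0, 607, -8, [15.0, 87.0], -2.4)
R side ([361.0, 160.0], 415.0, 606, 357, [49.0, 147.0], 82.8)
t 10.7 tcp [ 0.4499 -0.0883  0.1707] need cm [-11.59  17.73   2.09]
jaw angle -1.56 turn about tool z 6.44 tilt [ 0.002  0.001 -1.   ]
```

```bash
python3 -m creep '[[-1.95,3.1,0,0,0,0,1],[-1.95,3.1,0,0,0,0,1],[-1.95,3.1,0,0,0,0,1],[-1.95,3.1,0,0,0,0,1],[-1.95,3.1,0,0,0,0,1],[-1.9,3,0,0,0,0,1],[0,0,1,0,0,7,1],[0,0,1,0,0,0,1],[0,0,1,0,0,0,1],[0,0,0,0,0,0,1],[0,0,0,0,0,0,1]]' 40
python3 - <<'E'
from h import *
need((.632,-.2095,.071),-8.6)
E
```

```text
time_s: 11.75
tcp_pos: [0.6308, -0.2096, 0.14]
orientation: [0.758, 0.653, -0.0, -0.001]
force: [-0.4, -0.2, 0.0]
opening: 1.001
grip_force: 0.0
t 11.8 tcp [ 0.6308 -0.2096  0.14  ] need cm [0.03 0.13 6.9 ]
jaw angle -8.5 turn about tool z 0.1 tilt [-0.001  0.001 -1.   ]
```

```bash
python3 -m creep '[[0,0.13,3,0,0,0,1],[0,0,2.4,0,0,0,1],[0,0,1.3,0,0,0,1],[0,0,0,0,0,0,1],[0,0,0,0,0,0,0.6],[0,0,0,0,0,0,0.6],[0,0,0,0,0,0,0.6],[0,0,0,0,0,0,0.6],[0,0,0,0,0,0,0.6],[0,0,-2,0,0,0,0.6],[0,0,-3,0,0,0,0.6],[0,0,-2,0,0,0,0.6],[0,0,0,0,0,0,0.6]]' 50
python3 - <<'E'
from h import *
s=get_state();print(s["force"],s["grip_force"],s["joints"])
need((.562,-.4255,.12),2.9)
E
```

```text
time_s: 13.05
tcp_pos: [0.6346, -0.2117, 0.148]
orientation: [0.758, 0.652, 0.002, 0.003]
force: [-0.1, -0.4, 0.8]
opening: 0.599
grip_force: 0.0
[-0.09619488 -0.44490011  0.82770941] 0.0 [-0.16983348  0.6658686   0.66979249  1.6161868  -0.46844576  1.01794605
  0.49384419]
t 13.1 tcp [ 0.6346 -0.2117  0.148 ] need cm [-22.22  -4.     2.79]
jaw angle -8.6 turn about tool z -11.5 tilt [ 0.007 -0.002 -1.   ]
```

Run:
```python
from h import *
g=grab("side");f=grab("top")
RANGES["stripe"]=((0,180,60),(8,255,255))
for o in blobs(f,"stripe",.062,60,400): print("R top",o)
for o in blobs(g,"stripe",.062,60,800): print("R side",o)
cv2.imwrite("pics/s6.png",cv2.resize(g["pixels"][240:380,270:470],None,fx=3,fy=3))
```

```text
R top ([454.0, 284.0], 159.5, 350, -364, [22.0, 68.0], -2.3)
R side ([220.0, 434.0], 281.0, 236, -395, [12.0, 75.0], -1.9)
R side ([293.0, 428.0], 532.5, 356, -398, [25.0, 64.0], -0.3)
R side ([254.0, 359.0], 190.0, 291, -262, [11.0, 75.0], -34.3)
R side ([425.0, 319.0], 236.0, 631, -209, [16.0, 82.0], 81.5)
R side ([367.0, 271.0], 119.0, 540, -69, [11.0, 91.0], 87.5)
R side ([335.0, 251.0], 112.0, 479, -3, [15.0, 86.0], -1.2)
R side ([390.0, 248.0], 105.0, 607, -8, [15.0, 87.0], -2.4)
```

View pics/s6.png

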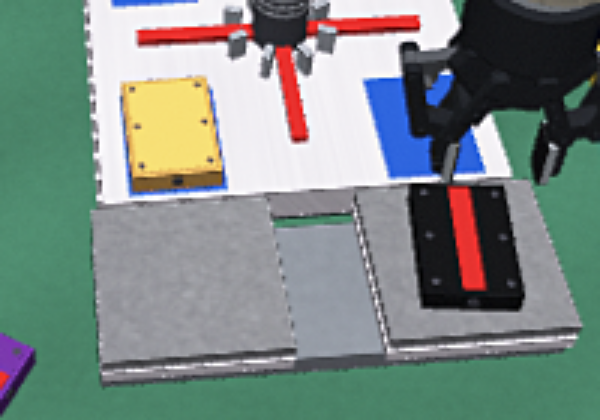

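The reject hasn't moved, still at about (631,-209) mm, so the jaws slipped off its upper edge. I'll grip it a little lower.

```bash
python3 -m creep '[[0.2,-0.3,0,0,0,0,1],[0,0,2.5,0,0,0,1],[0,0,2.5,0,0,0,1],[0,0,1.9,0,0,0,1],[0,0,0.5,0,0,0,1],[0,0,0.5,0,0,0,1],[0,0,0,0,0,0,1]]' 40
python3 -c "
from h import *
need((.632,-.2095,.069),-8.6)"
```

```text
time_s: 13.85
tcp_pos: [0.6298, -0.208, 0.0642]
orientation: [0.758, 0.652, -0.0, -0.0]
force: [0.1, 0.6, 0.7]
opening: 1.005
grip_force: 0.0
t 13.8 tcp [ 0.6298 -0.208   0.0642] need cm [-0.11  0.24 -0.48]
jaw angle -8.6 turn about tool z 0.0 tilt [-0. -0. -1.]
```

```bash
python3 -m creep '[[-0.1,0.2,-0.4,0,0,0,1],[0,0,0,0,0,0,0.6],[0,0,0,0,0,0,0.6],[0,0,0,0,0,0,0.6],[0,0,0,0,0,0,0.6],[0,0,0,0,0,0,0.6],[0,0,0,0,0,0,0.6]]' 50
python3 -c "
from h import *
need((.562,-.4255,.12),2.9)"
```

```text
time_s: 14.55
tcp_pos: [0.6323, -0.2097, 0.0699]
orientation: [0.758, 0.652, 0.001, 0.001]
force: [-1.1, -0.2, 8.0]
opening: 0.726
grip_force: 53.2
t 14.6 tcp [ 0.6323 -0.2097  0.0699] need cm [-22.39  -3.72  -5.02]
jaw angle -8.6 turn about tool z -11.5 tilt [ 0.002 -0.    -1.   ]
```

Gripped, with the pads on it and the opening at about 0.73. Lifting.

```bash
python3 -m creep '[[0,0,-1,0,0,0,0.6],[0,0,-1,0,0,0,0.6],[0,0,-1,0,0,0,0.6],[0,0,-1,0,0,0,0.6],[0,0,-1,0,0,0,0.6],[0,0,0,0,0,0,0.6]]'
python3 -c "
from h import *
need((.562,-.4255,.12),2.9)"
```

```text
time_s: 15.15
tcp_pos: [0.6326, -0.2098, 0.1202]
orientation: [0.758, 0.652, 0.001, 0.001]
force: [-0.0, 0.5, -1.3]
opening: 0.726
grip_force: 55.9
t 15.2 tcp [ 0.6326 -0.2098  0.1202] need cm [-2.239e+01 -3.750e+00  2.000e-02]
jaw angle -8.6 turn about tool z -11.5 tilt [ 0.003 -0.001 -1.   ]
```

```bash
python3 -m creep '[[-2.2,-0.37,0,0,0,0,0.6],[-2.2,-0.37,0,0,0,0,0.6],[-2.2,-0.37,0,0,0,0,0.6],[-2.2,-0.37,0,0,0,0,0.6],[-2.2,-0.37,0,0,0,0,0.6],[-2.2,-0.37,0,0,0,0,0.6],[-2.2,-0.37,0,0,0,0,0.6],[-2.2,-0.37,0,0,0,0,0.6],[-2.2,-0.37,0,0,0,0,0.6],[-2.5,-0.37,0,0,0,0,0.6],[0,0,0,0,0,-5.7,0.6],[0,0,0,0,0,-5.7,0.6],[0,0,0,0,0,0,0.6],[0,0,0,0,0,0,0.6]]'
python3 - <<'E'
from h import *
s=get_state();print(s["force"],s["grip_force"],s["opening"],s["joints"])
need((.562,-.4255,.033),2.9)
grab("side","s7.png")
E
```

```text
time_s: 16.55
tcp_pos: [0.5617, -0.424, 0.118]
orientation: [0.691, 0.723, 0.0, -0.0]
force: [-0.5, 0.6, -1.8]
opening: 0.729
grip_force: 55.8
[-0.4795575   0.57795594 -1.84561352] 55.834200382232666 0.7294071098566342 [ 0.23199448  0.73461938  0.57702922  1.52997941 -0.44649519  1.01152379
  0.97707632]
t 16.6 tcp [ 0.5617 -0.424   0.118 ] need cm [-0.15  0.02  8.5 ]
jaw angle 2.64 turn about tool z -0.26 tilt [-0.     0.001 -1.   ]
```

View pics/s7.png

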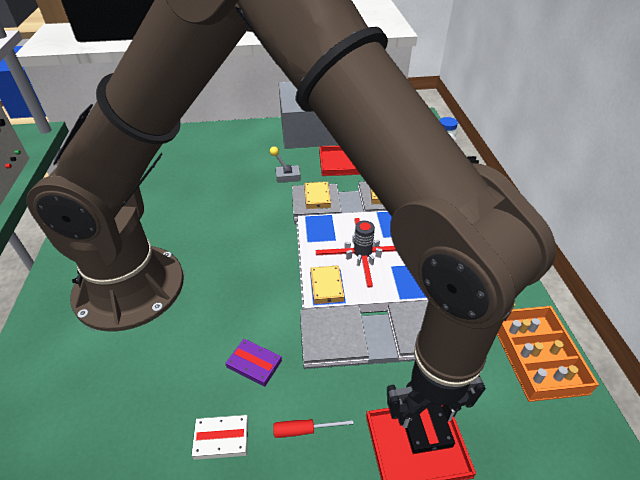

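The reject hangs over the right tray, at about (430,430). Lowering it in.

```bash
python3 -m creep '[[0,0,2,0,0,0,0.6],[0,0,2,0,0,0,0.6],[0,0,2,0,0,0,0.6],[0,0,1.5,0,0,0,0.6],[0,0,0.8,0,0,0,0.6],[0,0,0.3,0,0,0,0.6],[0,0,0,0,0,0,0.6]]'
python3 -m creep '[[0,0,0,0,0,0,0.85],[0,0,0,0,0,0,0.85],[0,0,0,0,0,0,1],[0,0,0,0,0,0,1],[0,0,-2,0,0,0,1],[0,0,-4,0,0,0,1],[0,0,-4,0,0,0,1],[0,0,-4,0,0,0,1],[0,0,-4,0,0,0,1],[0,0,0,0,0,0,1],[0,0,0,0,0,0,1]]'
python3 - <<'E'
from h import *
need((.4615,.218,.2),-2.5)
f=grab("top");g=grab("side")
RANGES["stripe"]=((0,180,60),(8,255,255))
for o in blobs(f,"gold",.062,200,1000): print("top",o)
for o in blobs(g,"gold",.062,200,1800): print("side",o)
cv2.imwrite("pics/s8.png",np.hstack([cv2.resize(f["pixels"][175:250,435:505],None,fx=4,fy=4),cv2.resize(g["pixels"][390:480,350:480],(390,300))]))
E
```

```text
time_s: 17.3
tcp_pos: [0.5619, -0.4244, 0.0324]
orientation: [0.69, 0.724, -0.0, 0.0]
force: [-0.3, -0.2, -2.0]
opening: 0.729
grip_force: 55.8
time_s: 18.4
tcp_pos: [0.5621, -0.4246, 0.2136]
orientation: [0.69, 0.724, 0.0, 0.001]
force: [-0.4, -0.4, -1.2]
opening: 0.995
grip_force: 0.0
t 18.4 tcp [ 0.5621 -0.4246  0.2136] need cm [64.68 -6.91  1.27]
jaw angle 2.81 turn about tool z 5.31 tilt [ 0.002 -0.001 -1.   ]
top ([247.0, 242.0], 651.0, 461, 218, [65.0, 90.0], 87.7)
top ([251.0, 183.0], 601.0, 637, 214, [65.0, 90.0], 80.9)
side ([327.0, 285.0], 934.5, 448, -96, [62.0, 98.0], 89.5)
side ([319.0, 195.0], 480.5, 461, 210, [63.0, 107.0], 86.7)
side ([382.0, 192.0], 496.0, 636, 206, [63.0, 107.0], 82.1)
```

View pics/s8.png

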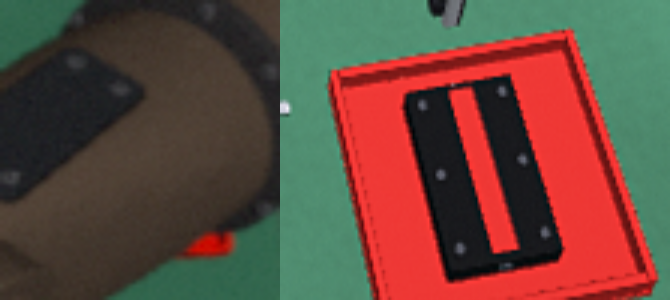

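The reject lies flat in the tray. Now gold module B, at near left.

```bash
python3 -m creep '[[3.8,-0.4,0,0,0,0,1],[3.8,-0.4,0,0,0,0,1],[3.8,-0.4,0,0,0,0,1],[3.8,-0.4,0,0,0,0,1],[3.8,-0.4,0,0,0,0,1],[3.8,-0.4,0,0,0,0,1],[3.8,-0.4,0,0,0,0,1],[3.8,-0.4,0,0,0,0,1],[3.8,-0.4,0,0,0,0,1],[3.8,-0.4,0,0,0,0,1],[3.8,-0.4,0,0,0,0,1],[3.8,-0.4,0,0,0,0,1],[3.8,-0.4,0,0,0,0,1],[3.8,-0.4,0,0,0,0,1],[3.8,-0.4,0,0,0,0,1],[3.8,-0.4,0,0,0,0,1],[3.8,-0.5,0,0,0,0,1],[0,0,0,0,0,5.3,1],[0,0,0,0,0,0,1],[0,0,0,0,0,0,1]]' 30
python3 - <<'E'
from h import *
need((.4615,.218,.0685),-2.5)
f=grab("top");g=grab("side")
for o in blobs(f,"gold",.062,200,1000): print("top",o)
for o in blobs(g,"gold",.062,200,1800): print("side",o)
E
```

```text
time_s: 20.5
tcp_pos: [0.4609, 0.2167, 0.2115]
orientation: [0.722, 0.692, -0.001, 0.0]
force: [0.2, -0.2, -0.4]
opening: 1.0
grip_force: 0.0
t 20.5 tcp [0.4609 0.2167 0.2115] need cm [ 0.16  0.07 14.3 ]
jaw angle -2.41 turn about tool z 0.09 tilt [-0.001 -0.002 -1.   ]
top ([355.0, 248.0], 610.5, 447, -89, [60.0, 85.0], -89.6)
top ([251.0, 242.0], 473.0, 461, 207, [65.0, 68.0], 87.1)
top ([251.0, 183.0], 600.5, 637, 214, [65.0, 90.0], 81.8)
side ([326.0, 282.0], 864.0, 448, -91, [62.0, 89.0], 89.4)
side ([317.0, 193.0], 461.5, 461, 218, [63.0, 91.0], 87.1)
side ([383.0, 189.0], 449.5, 637, 215, [63.0, 91.0], 81.8)
```

```bash
python3 -m creep '[[0.16,0.07,4,0,0,0,1],[0,0,4,0,0,0,1],[0,0,3.3,0,0,0,1],[0,0,2,0,0,0,1],[0,0,1,0,0,0,1],[0,0,0,0,0,0,1],[0,0,0,0,0,0,1],[0,0,0,0,0,0,0.6],[0,0,0,0,0,0,0.6],[0,0,0,0,0,0,0.6],[0,0,0,0,0,0,0.6],[0,0,0,0,0,0,0.6],[0,0,0,0,0,0,0.6]]' 40
python3 - <<'E'
from h import *
need((.4558,.1005,.071),-1.7)
g=grab("side")
for o in blobs(g,"gold",.062,200,1800): print("side",o)
E
```

```text
time_s: 21.9
tcp_pos: [0.4628, 0.2195, 0.0708]
orientation: [0.722, 0.692, 0.001, 0.0]
force: [-1.1, -1.4, 9.3]
opening: 0.73
grip_force: 41.4
t 21.9 tcp [0.4628 0.2195 0.0708] need cm [-11.92  -0.18  -0.04]
jaw angle -2.49 turn about tool z -0.79 tilt [ 0.002  0.002 -1.   ]
side ([326.0, 282.0], 864.0, 448, -91, [62.0, 89.0], 89.4)
side ([317.0, 193.0], 454.5, 461, 218, [63.0, 91.0], 87.8)
side ([383.0, 189.0], 448.5, 637, 215, [63.0, 91.0], 82.6)
```

```bash
python3 -m creep '[[0,0,-0.25,0,0,0,0.6],[0,0,0,0,0,0,0.6],[-1.1,-0.02,0,0,0,0,0.6],[-1.1,-0.02,0,0,0,0,0.6],[-1.1,-0.02,0,0,0,0,0.6],[-1.1,-0.02,0,0,0,0,0.6],[-1.1,-0.02,0,0,0,0,0.6],[-1.1,-0.02,0,0,0,0,0.6],[-1.1,-0.02,0,0,0,0,0.6],[-1.1,-0.02,0,0,0,0,0.6],[-1.1,-0.02,0,0,0,0,0.6],[-1.1,-0.02,0,0,0,-0.8,0.6],[-0.75,0,0,0,0,0,0.6],[0,0,0,0,0,0,0.6],[0,0,0,0,0,0,0.6]]'
python3 - <<'E'
from h import *
need((.4558,.1005,.071),-1.7)
g=grab("side")
for o in blobs(g,"gold",.062,200,1800): print("side",o)
E
```

```text
time_s: 23.45
tcp_pos: [0.4551, 0.102, 0.0718]
orientation: [0.718, 0.696, 0.0, -0.0]
force: [0.1, 0.3, -1.9]
opening: 0.734
grip_force: 44.2
t 23.4 tcp [0.4551 0.102  0.0718] need cm [-0.15  0.07  0.08]
jaw angle -1.72 turn about tool z -0.02 tilt [ 0.  0. -1.]
side ([326.0, 282.0], 864.0, 448, -91, [62.0, 89.0], 89.4)
side ([319.0, 222.0], 563.5, 454, 101, [62.0, 90.0], 87.9)
side ([383.0, 189.0], 449.5, 637, 215, [63.0, 91.0], 81.8)
```

```bash
python3 -m creep '[[0,0,0.2,0,0,0,0.6],[0,0,0,0,0,0,1],[0,0,0,0,0,0,1],[0,0,0,0,0,0,1],[0,0,0,0,0,0,1],[0,0,-3,0,0,0,1],[0,0,-4,0,0,0,1],[0,0,-3,0,0,0,1],[1.97,2.98,0,0,0,0,1],[1.97,2.98,0,0,0,0,1],[1.97,2.98,0,0,0,0,1],[1.97,2.98,0,0,0,0,1],[1.97,2.98,0,0,0,0,1],[1.97,2.98,0,0,0,0,1],[0,0,1,0,0,6.6,1],[0,0,1,0,0,0,1],[0,0,0,0,0,0,1],[0,0,0,0,0,0,1]]'
python3 - <<'E'
from h import *
need((.637,.2145,.0685),-8.3)
f=grab("top");g=grab("side")
for o in blobs(f,"gold",.062,200,1000): print("top",o)
for o in blobs(g,"gold",.062,200,1800): print("side",o)
E
```

```text
time_s: 25.3
tcp_pos: [0.6365, 0.2141, 0.1497]
orientation: [0.756, 0.655, -0.001, -0.0]
force: [-0.8, -0.2, 0.5]
opening: 1.004
grip_force: 0.0
t 25.3 tcp [0.6365 0.2141 0.1497] need cm [0.05 0.05 8.12]
jaw angle -8.21 turn about tool z 0.09 tilt [-0.001 -0.    -1.   ]
top ([355.0, 248.0], 610.5, 447, -89, [60.0, 85.0], -89.6)
top ([288.0, 246.0], 594.0, 453, 102, [61.0, 87.0], 88.2)
top ([256.0, 184.0], 394.5, 635, 200, [62.0, 65.0], -7.7)
side ([326.0, 282.0], 863.0, 448, -91, [62.0, 89.0], 89.4)
side ([319.0, 223.0], 569.0, 454, 99, [63.0, 90.0], 88.5)
side ([383.0, 189.0], 450.5, 637, 215, [63.0, 91.0], 81.6)
```

```bash
python3 -m creep '[[0.05,0.05,3,0,0,0,1],[0,0,3,0,0,0,1],[0,0,1.7,0,0,0,1],[0,0,0.5,0,0,0,1],[0,0,0,0,0,0,1],[0,0,0,0,0,0,1],[0,0,0,0,0,0,0.6],[0,0,0,0,0,0,0.6],[0,0,0,0,0,0,0.6],[0,0,0,0,0,0,0.6],[0,0,0,0,0,0,0.6],[0,0,0,0,0,0,0.6]]' 40
python3 - <<'E'
from h import *
need((.640,.0955,.071),-1.7)
g=grab("side")
for o in blobs(g,"gold",.062,200,1800): print("side",o)
E
```

```text
time_s: 26.6
tcp_pos: [0.6386, 0.2153, 0.0694]
orientation: [0.756, 0.654, 0.001, 0.0]
force: [-2.1, -0.0, 5.9]
opening: 0.733
grip_force: 43.1
t 26.6 tcp [0.6386 0.2153 0.0694] need cm [-11.83   1.87  -0.17]
jaw angle -8.3 turn about tool z -6.6 tilt [ 0.002  0.001 -1.   ]
side ([326.0, 282.0], 867.0, 448, -91, [62.0, 89.0], 89.4)
side ([319.0, 223.0], 566.5, 454, 100, [62.0, 89.0], 87.9)
side ([383.0, 189.0], 434.5, 637, 214, [63.0, 91.0], 81.7)
```

```bash
python3 -m creep '[[0,0,-0.25,0,0,0,0.6],[0,0,0,0,0,0,0.6],[-1.1,0.17,0,0,0,0,0.6],[-1.1,0.17,0,0,0,0,0.6],[-1.1,0.17,0,0,0,0,0.6],[-1.1,0.17,0,0,0,0,0.6],[-1.1,0.17,0,0,0,0,0.6],[-1.1,0.17,0,0,0,0,0.6],[-1.1,0.17,0,0,0,0,0.6],[-1.1,0.17,0,0,0,0,0.6],[-1.1,0.17,0,0,0,0,0.6],[-1.1,0.17,0,0,0,0,0.6],[-0.8,0.17,0,0,0,0,0.6],[0,0,0,0,0,-3.3,0.6],[0,0,0,0,0,-3.3,0.6],[0,0,0,0,0,0,0.6],[0,0,0,0,0,0,0.6]]'
python3 - <<'E'
from h import *
need((.640,.0955,.069),-1.7)
g=grab("side")
for o in blobs(g,"gold",.062,200,1800): print("side",o)
E
```

```text
time_s: 28.35
tcp_pos: [0.6393, 0.0956, 0.0703]
orientation: [0.718, 0.696, 0.0, -0.0]
force: [0.9, -0.3, -2.7]
opening: 0.731
grip_force: 44.6
t 28.4 tcp [0.6393 0.0956 0.0703] need cm [-0.01  0.07  0.13]
jaw angle -1.79 turn about tool z -0.09 tilt [ 0.  0. -1.]
side ([326.0, 282.0], 865.0, 448, -91, [62.0, 89.0], 89.4)
side ([319.0, 223.0], 568.5, 453, 100, [63.0, 89.0], 88.2)
side ([395.0, 219.0], 525.0, 638, 96, [63.0, 89.0], 87.4)
```

```bash
python3 -m creep '[[0,0,0.15,0,0,0,0.6],[0,0,0,0,0,0,1],[0,0,0,0,0,0,1],[0,0,0,0,0,0,1],[0,0,0,0,0,0,1],[0,0,-3,0,0,0,1],[0,0,-4,0,0,0,1],[0,0,-4,0,0,0,1],[0,0,-2.5,0,0,0,1],[-2.4,-2.3,0,0,0,0,1],[-2.4,-2.3,0,0,0,0,1],[-2.4,-2.3,0,0,0,0,1],[-2.3,-2.25,0,0,0,0,1],[0,0,0,0,0,-8,1],[0,0,0,0,0,-8,1],[0,0,0,0,0,-7.8,1],[0,0,0,0,0,0,1],[0,0,0,0,0,0,1]]'
python3 - <<'E'
from h import *
need((.545,.004,.107),22)
f=grab("top");g=grab("side")
for o in blobs(f,"gold",.061,200,1000): print("top",o)
for o in blobs(g,"gold",.061,200,1800): print("side",o)
E
```

```text
time_s: 30.2
tcp_pos: [0.545, 0.0033, 0.2039]
orientation: [0.56, 0.828, 0.0, 0.0]
force: [-0.6, -0.3, -0.1]
opening: 0.998
grip_force: 0.0
t 30.2 tcp [0.545  0.0033 0.2039] need cm [0.07 0.02 9.69]
jaw angle 21.86 turn about tool z -0.14 tilt [ 0.  0. -1.]
top ([356.0, 249.0], 579.0, 447, -89, [61.0, 85.0], -89.6)
side ([326.0, 282.0], 864.0, 448, -90, [62.0, 89.0], 89.4)
side ([319.0, 223.0], 567.5, 454, 101, [63.0, 89.0], 88.2)
side ([393.0, 219.0], 566.0, 637, 94, [63.0, 90.0], 87.6)
```

All three modules are within about 3 mm of their places. Now the collar.

```bash
python3 -m creep '[[0.05,0,3,0,0,0,1],[0,0,3,0,0,0,1],[0,0,2.7,0,0,0,1],[0,0,1,0,0,0,1],[0,0,0,0,0,0,1],[0,0,0,0,0,0,0.3],[0,0,0,0,0,0,0.3],[0,0,0,0,0,0,0.3],[0,0,0,0,0,0,0.3],[0,0,0,0,0,0,0.3],[0,0,0,0,0,0,0.3],[0,0,-0.6,0,0,0,0.3],[0,0,-0.6,0,0,0,0.3],[0,0,-0.6,0,0,0,0.3],[0,0,-0.5,0,0,0,0.3],[0,0,0,0,0,0,0.3],[0,0,0,0,0,0,0.3]]' 90
python3 - <<'E'
from h import *
need((.545,.004,.107),67)
g=grab("side")
for o in blobs(g,"gold",.061,200,1800): print("side",o)
E
```

```text
time_s: 32.0
tcp_pos: [0.5452, 0.0039, 0.1299]
orientation: [0.558, 0.83, 0.0, 0.0]
force: [5.6, 0.3, -13.1]
opening: 0.492
grip_force: 93.0
t 32.0 tcp [0.5452 0.0039 0.1299] need cm [ 0.02 -0.02  2.29]
jaw angle 22.11 turn about tool z -44.89 tilt [ 0.001 -0.    -1.   ]
side ([326.0, 282.0], 864.0, 448, -90, [62.0, 89.0], 89.4)
side ([319.0, 223.0], 570.5, 453, 101, [63.0, 90.0], 87.9)
side ([395.0, 220.0], 506.5, 637, 94, [63.0, 90.0], 88.3)
```

```bash
python3 -m creep '[[0,0,0,0,0,-5,0.3],[0,0,0,0,0,-5,0.3],[0,0,0,0,0,-5,0.3],[0,0,0,0,0,-5,0.3],[0,0,0,0,0,-5,0.3],[0,0,0,0,0,-5,0.3],[0,0,0,0,0,-5,0.3],[0,0,0,0,0,-5,0.3],[0,0,0,0,0,-5,0.3],[0,0,0,0,0,0,0.3],[0,0,0,0,0,0,0.3]]'
python3 - <<'E'
from h import *
need((.545,.004,.107),67)
g=grab("side")
for o in blobs(g,"gold",.061,100,1800): print("side",o)
cv2.imwrite("pics/s9.png",cv2.resize(g["pixels"][170:370,280:470],None,fx=3,fy=3))
E
```

```text
time_s: 33.15
tcp_pos: [0.5449, 0.0038, 0.1295]
orientation: [0.198, 0.98, -0.0, 0.0]
force: [5.7, -0.6, -13.3]
opening: 0.495
grip_force: 93.0
t 33.1 tcp [0.5449 0.0038 0.1295] need cm [0.   0.02 2.25]
jaw angle 67.11 turn about tool z 0.11 tilt [ 0. -0. -1.]
side ([326.0, 282.0], 817.5, 448, -90, [62.0, 89.0], 89.4)
side ([319.0, 223.0], 521.5, 453, 101, [63.0, 90.0], 87.6)
side ([393.0, 219.0], 484.5, 637, 95, [62.0, 90.0], 88.3)
```

View pics/s9.png

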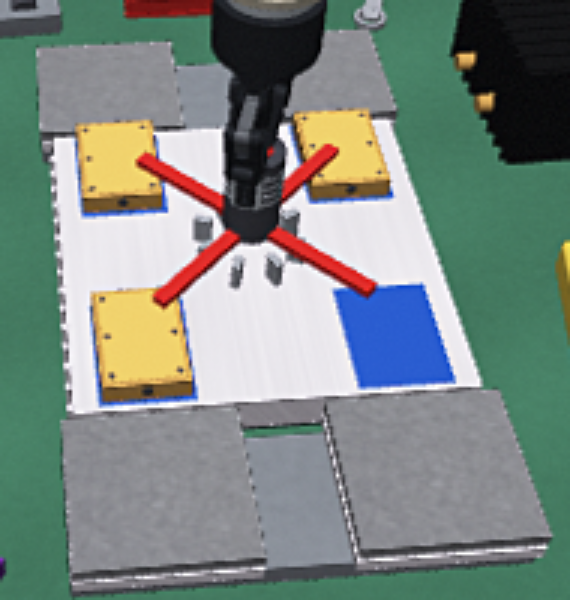

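The cross is on the diagonals above all three modules. Lowering it onto them.

```bash
python3 -m creep '[[0,0,0.3,0,0,0,0.3],[0,0,0.3,0,0,0,0.3],[0,0,0.3,0,0,0,0.3],[0,0,0,0,0,0,0.3],[0,0,0,0,0,0,1],[0,0,0,0,0,0,1],[0,0,0,0,0,0,1],[0,0,0,0,0,0,1],[0,0,-3,0,0,0,1],[0,0,-4,0,0,0,1],[0,0,-4,0,0,0,1],[0,0,0,0,0,0,1]]'
python3 - <<'E'
from h import *
need((.545,.004,.25),67)
g=grab("side")
for o in blobs(g,"gold",.061,100,1800): print("side",o)
f=grab("top")
for o in blobs(f,"gold",.061,200,1000): print("top",o)
cv2.imwrite("pics/s10.png",np.hstack([cv2.resize(g["pixels"][140:370,250:470],None,fx=2.2,fy=2.2),cv2.resize(f["pixels"][240:300,165:225],(300,506),interpolation=cv2.INTER_CUBIC)]))
E
```

```text
time_s: 34.4
tcp_pos: [0.5476, 0.0038, 0.2362]
orientation: [0.199, 0.98, 0.001, 0.004]
force: [0.0, -0.6, -0.5]
opening: 1.0
grip_force: 0.0
t 34.4 tcp [0.5476 0.0038 0.2362] need cm [ 0.24 -0.08 -1.38]
jaw angle 67.09 turn about tool z 0.09 tilt [ 0.009  0.001 -1.   ]
side ([327.0, 282.0], 803.0, 448, -90, [62.0, 89.0], 89.4)
side ([319.0, 223.0], 520.0, 453, 100, [63.0, 90.0], 87.7)
side ([393.0, 219.0], 497.0, 637, 95, [63.0, 90.0], 87.7)
top ([363.0, 249.0], 262.5, 448, -107, [48.0, 61.0], -0.3)
top ([285.0, 183.0], 294.5, 637, 115, [47.0, 64.0], 0.7)
```

View pics/s10.png

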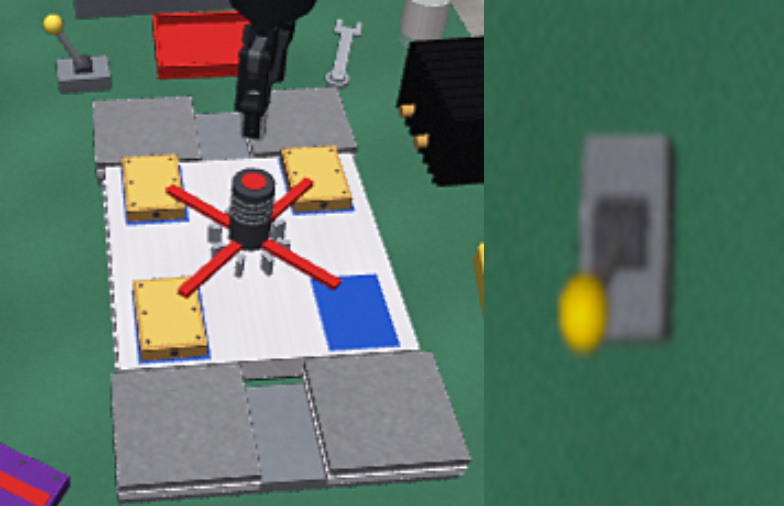

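The cross holds all three modules. The lever ball is at about (0.356, 0.381, 0.092), leaning to -x, with its base along world x. I'll go behind it with the fingers shut.

```bash
python3 -m creep '[[2.45,1.65,0,0,0,0,0.2],[2.45,1.65,0,0,0,0,0],[2.45,1.65,0,0,0,0,0],[2.45,1.65,0,0,0,0,0],[2.45,1.65,0,0,0,0,0],[2.45,1.65,0,0,0,0,0],[2.45,1.65,0,0,0,0,0],[2.45,1.65,0,0,0,0,0],[2.45,1.65,0,0,0,0,0],[2.45,1.65,0,0,0,0,0],[2.45,1.65,0,0,0,0,0],[2.45,1.65,0,0,0,0,0],[2.45,1.65,0,0,0,0,0],[2.45,1.65,0,0,0,0,0],[2.45,1.65,0,0,0,0,0],[0,0,0,0,0,-8,0],[0,0,0,0,0,-8,0],[0,0,0,0,0,-7,0],[0,0,0,0,0,0,0],[0,0,0,0,0,0,0]]' 30
python3 - <<'E'
from h import *
need((.305,.380,.1),90)
print(get_state()["joints"])
E
```

```text
time_s: 36.5
tcp_pos: [0.3023, 0.3743, 0.2299]
orientation: [0.001, 1.0, -0.001, -0.001]
force: [-0.0, -0.6, 0.1]
opening: 0.003
grip_force: 0.0
t 36.5 tcp [0.3023 0.3743 0.2299] need cm [-0.29  0.59 12.99]
jaw angle 89.88 turn about tool z -0.12 tilt [-0.001 -0.001 -1.   ]
[-0.93798558  0.22815212 -0.07730044  1.93428104  0.02070284  0.98174981
  0.54392311]
```

```bash
python3 -m creep '[[0,0.6,4,0,0,0,0],[0,0,4,0,0,0,0],[0,0,4,0,0,0,0],[0,0,1,0,0,0,0],[0,0,0,0,0,0,0]]'
python3 -m creep '[[-1,0,0,0,0,0,0],[-1,0,0,0,0,0,0],[-0.7,0,0,0,0,0,0],[-0.7,0,0,0,0,0,0],[-0.7,0,0,0,0,0,0],[-0.7,0,0,0,0,0,0],[-0.7,0,0,0,0,0,0],[-0.7,0,0,0,0,0,0],[-0.7,0,0,0,0,0,0],[-0.7,0,0,0,0,0,0],[-0.7,0,0,0,0,0,0],[-0.7,0,0,0,0,0,0],[-0.7,0,0,0,0,0,0],[-0.7,0,0,0,0,0,0],[-0.7,0,0,0,0,0,0],[0,0,0,0,0,0,0]]'
python3 - <<'E'
from h import *
print(get_state()["force"])
g=grab("side");f=grab("top")
for o in blobs(g,"gold",.061,100,1800): print("side",o)
cv2.imwrite("pics/s11.png",np.hstack([cv2.resize(g["pixels"][120:200,240:360],None,fx=4,fy=4),cv2.resize(f["pixels"][240:300,165:225],(300,320))]))
E
```

```text
time_s: 37.0
tcp_pos: [0.3019, 0.3799, 0.0997]
orientation: [-0.0, 1.0, -0.002, -0.001]
force: [-0.4, 0.2, 1.1]
opening: -0.001
grip_force: 0.0
time_s: 38.6
tcp_pos: [0.4082, 0.3811, 0.0999]
orientation: [-0.002, 1.0, -0.001, -0.004]
force: [-18.3, -0.1, 6.7]
opening: 0.004
grip_force: 9.4
[-18.31697541  -0.06623484   6.72954525]
side ([327.0, 282.0], 803.0, 448, -90, [62.0, 89.0], 89.4)
side ([320.0, 223.0], 517.0, 453, 101, [63.0, 90.0], 87.7)
side ([393.0, 219.0], 497.0, 637, 95, [63.0, 90.0], 87.6)
```

View pics/s11.png

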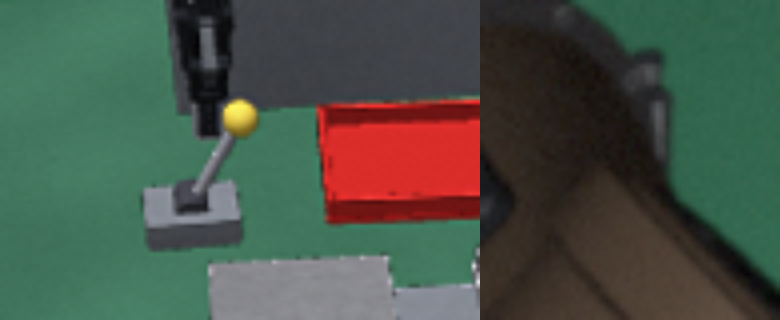

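The lever is over against its stop: the ball, at (240,118) in the crop, leans to the +x side, and the push force is 18 N. I'll back off and check numerically.

```bash
python3 -m creep '[[1.5,0,0,0,0,0,0],[3,0,0,0,0,0,0],[3,0,-1,0,0,0,0],[0,0,-4,0,0,0,0],[0,0,-4,0,0,0,0],[0,0,-4,0,0,0,0],[0,0,0,0,0,0,0],[0,0,0,0,0,0,0]]'
python3 - <<'E'
from h import *
print(get_state()["force"],get_state()["tcp_pos"])
g=grab("side");f=grab("top")
RANGES["stripe"]=((0,180,60),(8,255,255));RANGES["ball"]=((22,160,90),(32,255,255))
for n,F in (("side",g),("top",f)):
    for o in blobs(F,"gold",.061,100,1800): print(n,"gold",o)
    for o in blobs(F,"ball",.092,20,300): print(n,"ball",o)
    for o in blobs(F,"red",.022,60,9000): print(n,"red",o)
h=cv2.cvtColor(g["pixels"],cv2.COLOR_BGR2HSV);m=(h[...,2]<70).astype(np.uint8);m[:390]=0;m[:,:360]=0
ys,xs=np.nonzero(m);print("reject",len(xs),toplane(g,(xs.mean(),ys.mean()),.02))
E
```

```text
time_s: 39.5
tcp_pos: [0.3392, 0.3814, 0.2318]
orientation: [-0.001, 1.0, 0.001, 0.001]
force: [0.1, 0.1, 0.7]
opening: 0.0
grip_force: 0.0
[0.0528865  0.11239888 0.65152601] [0.33917431 0.38135349 0.23180184]
side gold ([327.0, 282.0], 801.0, 448, -90, [62.0, 89.0], 89.4)
side gold ([320.0, 223.0], 515.0, 454, 101, [62.0, 89.0], 87.7)
side gold ([393.0, 219.0], 495.0, 637, 95, [63.0, 90.0], 87.7)
side ball ([299.0, 149.0], 36.0, 430, 384, [20.0, 42.0], 85.1)
side red ([220.0, 434.0], 267.5, 229, -377, [12.0, 79.0], -1.9)
side red ([293.0, 428.0], 510.5, 355, -380, [26.0, 68.0], -0.4)
side red ([419.0, 443.0], 6571.0, 562, -428, [133.0, 151.0], 2.8)
side red ([254.0, 359.0], 190.0, 287, -237, [12.0, 79.0], -34.3)
side red ([345.0, 262.0], 131.0, 506, 0, [14.0, 95.0], 42.7)
side red ([386.0, 259.0], 147.0, 602, -4, [15.0, 95.0], -47.4)
side red ([340.0, 233.0], 95.5, 507, 99, [15.0, 91.0], -47.1)
side red ([382.0, 229.0], 61.0, 611, 98, [14.0, 78.0], 42.2)
side red ([345.0, 160.0], 1319.0, 568, 421, [148.0, 155.0], 86.9)
top gold ([355.0, 248.0], 573.5, 447, -89, [61.0, 85.0], -89.6)
top gold ([288.0, 246.0], 563.0, 453, 102, [61.0, 88.0], -89.3)
top gold ([292.0, 184.0], 489.0, 636, 95, [64.0, 86.0], 87.3)
top ball ([186.0, 250.0], 54.0, 431, 381, [22.0, 23.0], 3.8)
top ball ([291.0, 183.0], 273.5, 628, 94, [47.0, 71.0], -89.3)
top red ([454.0, 284.0], 148.5, 353, -376, [20.0, 66.0], -2.1)
top red ([468.0, 214.0], 2129.5, 562, -423, [132.0, 151.0], 2.6)
top red ([179.0, 209.0], 2076.5, 568, 432, [132.0, 151.0], -2.9)
reject 1764 [ 0.56316663 -0.42918867  0.02      ]
```

Every reading is right: the ball is at x = 0.431, which is fully on, the modules are on their places, and the reject is centred in the tray. Handing in.

```bash
python3 -c "
from station import arm
print(arm.close_job())"
```

```text
the job is handed in; nothing more can be done
None
```

The job is handed in; no verdict came back. By my last camera check, all three gold modules were on their places under the diagonal cross, the black reject was in the right tray, and the lever was fully over.

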